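# Shingle the packers along the tray

### The job

Continue the overlapping row of packers in the shallow black-lined tray: lay the yellow packer so that one end rests on the free end of the white one and its other end comes down on the tray floor, then lay the red packer on the free end of the yellow one in the same way. Keep both in line with the white one along the tray, each overlapping the one before it by about a third of its length, and let go of them. Leave the blue packer where it lies.

Things in the scene. Friction and masses are not known exactly. Their poses are not given: they have to be found in the camera images.
- tray: fixed shallow tray, black floor, pale metal rim, 250 mm long (y) x 140 mm wide (x). Origin: centre of its underside, on the bench. Floor 3 mm, rim 10 mm above bench. A white 80 x 40 x 8 mm packer is riveted flat on its centre line, lengthwise: centre at y = +80 mm, free end at y = +40 mm, top 11 mm above bench. The rest, towards -y, is empty; the row runs that way along x = 0.
- yellow_packer: yellow flat plastic packer (shim), 80 mm long (x axis), 40 mm wide (y axis), 8 mm thick, 30 g, 10 mm hole in the middle; lies flat, loose on the bench. Origin: centre of its underside. Ends alike. Laid first: overlapping a third, its centre is at y = +27 mm of the tray. Released level just above the white one, it tips down to a slope of about 9 degrees.
- red_packer: red flat plastic packer (shim), 80 mm long (x axis), 40 mm wide (y axis), 8 mm thick, 30 g, 10 mm hole in the middle; lies flat, loose on the bench. Origin: centre of its underside. Ends alike. Laid second: centre 53 mm beyond the yellow one's. There the sloping yellow one's top is 15 mm above the bench at most. It tips down likewise.
- blue_packer: blue flat plastic packer (shim), 80 mm long (x axis), 40 mm wide (y axis), 8 mm thick, 30 g, 10 mm hole in the middle; lies flat, loose on the bench. Origin: centre of its underside. Ends alike. A spare, not part of the job.
Not all that is in view belongs to the job. Of the things like the red_packer, leave any that is pink; of the rest the smaller one is meant.

How it is judged:
By the outcome, as a careful person would: the job done as asked, in the order asked, and still so for the second after the job is handed in, with the robot touching nothing.
It also fails if it takes over 58 s, if anything falls off the work surface, if the arm or the gripper's body presses on something with over 40 N, if the wrist force passes 120 N, or if a joint passes its speed limit or range.

### The arm

A 6-joint arm with a two-finger parallel gripper is mounted at the origin on a cart in front of the work surface, level with it; the furniture and walls round the work are solid. World frame = base frame: x ahead of the robot, y to its left, z up, the work surface at z = 0. Lengths are in m, angles in rad, forces in N, time in s.
With the tool pointing down it reaches from about 0.35 to 0.725 m from the base axis. Payload 4.3 kg.
Tool frame: the origin (TCP) lies at the very end of the fingers, on their centre line; the grasp point (between the pads) lies 19 mm behind it; z points along the fingers, y is the line along which they close (so a half turn about z gives the same grasp; the last joint's range is limited). The gripper opens to 85 mm and grips with 20 to 120 N. Pads are 22 mm wide; open, the fingers measure 114 mm over their backs; the gripper's body (76 mm by 85 mm) begins 54 mm behind the grasp point. The pads swing forward as they close: fully open they stand 13 mm farther back than shut.
Start: joints at [-1.401, 0.377, 0.081, 1.274, 0, 1.46], TCP at [0.159, -0.553, 0.231] pointing down, gripper open.
Joint ranges: [-2.72, 2.72], [-0.84, 1.66], [-1.02, 1.22], [-1.77, 2.12], [-1.37, 1.28], [-3.14, 3.14]. Speed limits (rad/s): [2.57, 2.57, 3.14, 3.14, 3.14, 3.14].

### API

Orientations are given as [roll, pitch, yaw] about the fixed x, y, z axes, in that order (R = Rz(yaw) Ry(pitch) Rx(roll)).
In Python, from workcell import manip, hand, kin, sensors, eyes, job gives the robot as it stands. Calls block until the motion is done:
- manip.goto(position, orientation): joint-space move of the TCP to a pose.
- manip.line_to(position, orientation=None, feed=0.15, threshold=None): straight line of the TCP; orientation=None keeps the orientation; feed is the mean speed in m/s. With threshold (N) it stops when the force on the tool has changed by that much, and returns True; else False.
- manip.goto_joints(angles): joint-space move.
- hand.command_gripper(opening): opening from 0.0 (shut) to 1.0 (fully open); the grip force is fixed at half the most; returns when the fingers have stopped.
- manip.sleep(seconds).
- kin.ik(position, orientation): joint angles nearest the present ones, or None.
- sensors.sense(): the state.
- eyes.camera(name): name is "side" or "top"; returns (picture, depth): 420x560x3 uint8, red, green, blue; 420x560 float32, m along the optical axis (not along the pixel's ray), 0 where there is no reading.
- eyes.camera_model(name): a dict with "camera_matrix" (3x3 intrinsics, pixels), "origin" and "orientation" of the camera in the world. Camera axes: x right, y up, looking along -z (the intrinsics and any distortion apply to the point x, -y, -z); pixel columns grow to the right and rows downward; lengths in m; the calibration is good to about 2 mm. A picture is of the moment at which its call begins. camera_model takes no time and is no camera call.
A pose or a line that the arm cannot do raises manip.PlanningError and nothing moves.
- job.sign_off(): hands the job in; it is judged then, once.
The state is a dict: "t": time; "qpos": joint angles; "joint_vel": joint speeds; "joint_efforts": joint torques, N m; "tool_pos": TCP position; "ee_rot": TCP orientation; "wrist_force": force on the tool from outside, world axes, zero at the start; "ft_torque": the same for the moment, N m; "finger_gap": opening from 0.0 (shut) to 1.0 (fully open); "gripper_force": force on a finger pad.
Only numpy, scipy, OpenCV 4.12 (cv2) and the standard library are available. Lean on these libraries where they do the work, as an engineer would, in place of code of your own. Each camera call takes 0.05 s, during which the arm holds its last target. There are 200 camera calls.

## Working session

There is one attempt and no reset: what is moved stays moved. The work goes in short steps, each a Python script; the robot and the scene stay as the last script left them, time stands still between calls to the robot, and variables do not carry over. Pictures are saved under pics/ and viewed, at most 10 in all, crops included, and the job is handed in when it is done.

```bash
mkdir -p pics; ls; cat > h.py <<'E'
import numpy as np, cv2
from workcell import manip, hand, kin, sensors, eyes, job
def snap(cam,name):
    im,d=eyes.camera(cam); cv2.imwrite(f'pics/{name}.png',im[:,:,::-1]); np.savez(f'pics/{name}.npz',im=im,d=d); return im,d
E
python3 - <<'E'
from h import *
for c in('top','side'):
    snap(c,c+'0'); print(eyes.camera_model(c))
print(sensors.sense())
E
```

```text
pics
{'camera_matrix': array([[478.77033679,   0.        , 277.60910965],
       [  0.        , 478.77033679, 202.699507  ],
       [  0.        ,   0.        ,   1.        ]]), 'origin': array([0.38429426, 0.1370657 , 1.17333888]), 'orientation': array([ 8.99912964e-02, -6.65268764e-04, -1.54141169e+00])}
{'camera_matrix': array([[430.23645413,   0.        , 281.46911006],
       [  0.        , 430.23645413, 208.93124484],
       [  0.        ,   0.        ,   1.        ]]), 'origin': array([-0.01213322,  1.04314729,  0.72489879]), 'orientation': array([ 1.00204949, -0.02432665, -2.62118857])}
{'t': 0.1, 'qpos': array([-1.40133149e+00,  3.78006356e-01,  7.97817236e-02,  1.27437358e+00,
       -4.06185623e-06,  1.46046852e+00]), 'joint_vel': array([-0.00080094, -0.00040113,  0.00195444,  0.00071253,  0.00169906,
       -0.000673  ]), 'joint_efforts': array([ 1.91381725e-03, -4.64693606e+01,  2.70583481e+01,  1.19953023e-02,
        1.77203003e-05, -5.52398831e-06]), 'tool_pos': array([ 0.1586829 , -0.55208045,  0.23045356]), 'ee_rot': array([-3.13980127e+00, -1.94358162e-04,  2.79792476e-01]), 'wrist_force': array([ 0.12075191, -0.69313005, -0.74201786]), 'ft_torque': array([ 2.38239202e-02,  4.80810127e-02, -7.11438192e-05]), 'gripper_force': 0.0, 'finger_gap': 1.000533847564688}
```

View pics/top0.png

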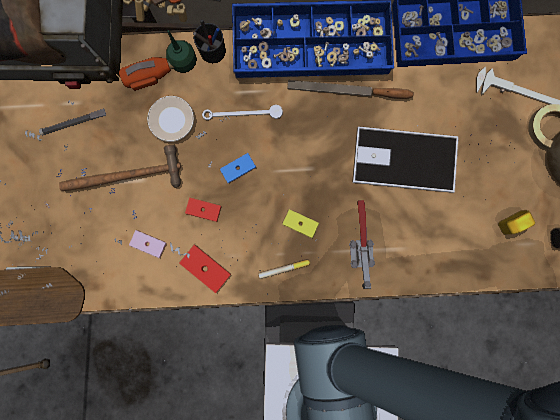

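View pics/side0.png

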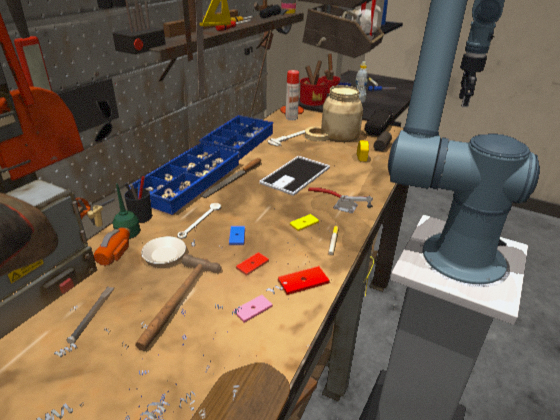

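The top view shows the yellow packer at (301,223), the small red one at (204,210), and the tray at (405,160) with white at its left (374,156). The big red, pink and blue packers are decoys or spares. A toggle clamp stands at (362,245), near the tray.

```bash
cat >> h.py <<'E'
from scipy.spatial.transform import Rotation as Ro
def w2p(cam,P):
    m=eyes.camera_model(cam); c=(np.asarray(P)-m['origin'])@Ro.from_euler('xyz',m['orientation']).as_matrix()
    q=np.c_[c[:,0],-c[:,1],-c[:,2]]@m['camera_matrix'].T; return q[:,:2]/q[:,2:]
def rays(cam,uv):
    m=eyes.camera_model(cam); uv=np.asarray(uv,float)
    k=np.c_[uv,np.ones(len(uv))]@np.linalg.inv(m['camera_matrix']).T
    return m['origin'],np.c_[k[:,0],-k[:,1],-k[:,2]]@Ro.from_euler('xyz',m['orientation']).as_matrix().T
def plane(cam,uv,z):
    o,r=rays(cam,uv); return o+r*((z-o[2])/r[:,2])[:,None]
def mask(im,col):
    h,s,v=[a.astype(int) for a in cv2.split(cv2.cvtColor(im,cv2.COLOR_RGB2HSV))]
    return {'yellow':(abs(h-30)<7)&(s>150)&(v>110),'red':((h<6)|(h>174))&(s>190)&(v>110),'blue':(abs(h-107)<12)&(s>150)&(v>110),
      'white':(s<40)&(v>170),'black':(v<60)}[col].astype(np.uint8)
def find(im,col,near,cam,z):
    m=mask(im,col); n,l,st,ce=cv2.connectedComponentsWithStats(m)
    i=1+min((k for k in range(n-1) if st[k+1,4]>150),key=lambda k:np.hypot(*(ce[k+1]-near)))
    v,u=np.nonzero(l==i); P=plane(cam,np.c_[u,v],z)
    (c,wh,a)=cv2.minAreaRect((P[:,:2]*1000).astype(np.float32))
    if wh[0]<wh[1]: a+=90; wh=wh[::-1]
    return np.array(c)/1000,np.array(wh),(a+90)%180-90,ce[i],P
E
python3 - <<'E'
from h import *
T=np.load('pics/top0.npz');S=np.load('pics/side0.npz')
for col,n,ns,z in[('yellow',(301,223),(305,222),.008),('red',(204,210),(253,264),.008),('blue',(238,167),(237,236),.008),('white',(374,156),(283,184),.011),('black',(420,162),(295,175),.003)]:
    for cam,D,p in(('top',T,n),('side',S,ns)):
        c,wh,a,ce,P=find(D['im'],col,p,cam,z); print(col,cam,c.round(4),wh.round(1),round(a,1),ce.round(1))
# heights above bench around clamp and near objects
def cloud(cam,D):
    v,u=np.mgrid[0:420,0:560]; uv=np.c_[u.ravel(),v.ravel()]; o,r=rays(cam,uv)
    m=eyes.camera_model(cam); ax=-Ro.from_euler('xyz',m['orientation']).as_matrix()[:,2]
    return (o+r*(D['d'].ravel()/(r@ax))[:,None]).reshape(420,560,3)
C=cloud('top',T)
print('z yellow,red,white,black,bench',[np.median(C[v-3:v+4,u-3:u+4,2]).round(4) for u,v in((291,220),(195,208),(365,155),(425,165),(330,260))])
for v0 in range(195,295,12):
    c=C[v0:v0+12,345:380].reshape(-1,3); c=c[c[:,2]>.012]
    print(v0,len(c),c.min(0).round(3) if len(c) else '',c.max(0).round(3) if len(c) else '')
E
```

```text
yellow top [ 0.4596 -0.4623] [43.7 30.2] -59.8 [523.6 222.1]
yellow side [0.4396 0.085 ] [87.1 48.6] 66.2 [303.9 221.5]Traceback (most recent call last):
  File "<stdin>", line 5, in <module>
  File "h.py", line 21, in find
    i=1+min((k for k in range(n-1) if st[k+1,4]>150),key=lambda k:np.hypot(*(ce[k+1]-near)))
        ~~~^^^^^^^^^^^^^^^^^^^^^^^^^^^^^^^^^^^^^^^^^^^^^^^^^^^^^^^^^^^^^^^^^^^^^^^^^^^^^^^^^
ValueError: min() iterable argument is empty
```

```bash
cat > f.py <<'E'
from h import *
T=np.load('pics/top0.npz');S=np.load('pics/side0.npz')
L=[('yellow',(301,223),(305,222),.008),('red',(204,210),(253,264),.008),('blue',(238,167),(237,236),.008),('white',(374,156),(283,184),.011),('black',(420,162),(295,175),.003)]
h=cv2.cvtColor(T['im'],cv2.COLOR_RGB2HSV);g=cv2.cvtColor(S['im'],cv2.COLOR_RGB2HSV)
for col,n,ns,z in L:
    print(col,h[n[1]-3,n[0]-9],g[ns[1]-2,ns[0]-9])
print(h[250,330],h[200,250])
E
python3 f.py
```

```text
yellow [ 31 143 195] [ 30 255 234]
red [  1 175 186] [  4 236 243]
blue [107 172 219] [ 16 140 182]
white [113  25 211] [120   7 149]
black [30 28 37] [ 6 28 45]
[ 15 114 119] [ 16 112 139]
```

```bash
sed -i "s/(abs(h-30)<7)&(s>150)/(abs(h-30)<7)\&(s>115)/; s/(s>190)/(s>150)/" h.py
cat > f.py <<'E'
from h import *
T=np.load('pics/top0.npz');S=np.load('pics/side0.npz')
for col,n,ns,z in[('yellow',(301,223),(305,222),.008),('red',(204,210),(253,264),.008),('blue',(238,167),(237,236),.008),('white',(374,156),(283,184),.011),('black',(420,162),(295,175),.003)]:
    for cam,D,p in(('top',T,n),('side',S,ns)):
      try:
        c,wh,a,ce,P=find(D['im'],col,p,cam,z); print(col,cam,c.round(4),wh.round(1),round(a,1),ce.round(1))
      except ValueError: print(col,cam,'-')
def cloud(cam,D):
    v,u=np.mgrid[0:420,0:560]; uv=np.c_[u.ravel(),v.ravel()]; o,r=rays(cam,uv)
    m=eyes.camera_model(cam); ax=-Ro.from_euler('xyz',m['orientation']).as_matrix()[:,2]
    return (o+r*(D['d'].ravel()/(r@ax))[:,None]).reshape(420,560,3)
C=cloud('top',T)
print('z yellow,red,white,black,bench',[np.median(C[v-3:v+4,u-3:u+4,2]).round(4) for u,v in((291,220),(195,208),(365,155),(425,165),(330,260))])
for v0 in range(195,295,12):
    c=C[v0:v0+12,345:380].reshape(-1,3); c=c[c[:,2]>.012]
    print(v0,len(c),c.min(0).round(3) if len(c) else '',c.max(0).round(3) if len(c) else '')
E
python3 f.py
python3 -c "
import cv2
a=cv2.imread('pics/top0.png')[115:300,170:470];cv2.imwrite('pics/c1.png',cv2.resize(a,None,fx=2.6,fy=2.6,interpolation=cv2.INTER_CUBIC))"
```

```text
yellow top [0.4411 0.083 ] [81.  40.9] 66.8 [300.2 223.1]
yellow side [0.4396 0.085 ] [87.1 48.6] 66.2 [303.9 221.5]
red top [0.4683 0.3226] [79.8 40.7] 76.7 [202.4 209. ]
red side [0.4667 0.3251] [82.2 42.2] 77.2 [251.9 262.9]
blue top [0.5734 0.2407] [78.5 39.2] -58.1 [237.4 167.5]
blue side [0.5705 0.2454] [76.4 39.1] -58.3 [236.6 234.9]
white top [ 0.6075 -0.1718] [248.2 138.6] 85.9 [389.5 156.8]
white side [ 0.6061 -0.1437] [206.8 140.7] 85.8 [282.  180.7]
black top [ 0.608  -0.1741] [240.5 128.8] 85.9 [409.7 159.5]
black side [ 0.6102 -0.1793] [218.8 118.7] 85.4 [297.1 172.6]
z yellow,red,white,black,bench [np.float64(0.0086), np.float64(0.0087), np.float64(0.0115), np.float64(0.004), np.float64(-0.0002)]
195 55 [ 0.384 -0.067  0.033] [0.499 0.137 1.173]
207 87 [ 0.384 -0.069  0.038] [0.482 0.137 1.173]
219 82 [ 0.384 -0.071  0.038] [0.454 0.137 1.173]
231 83 [ 0.399 -0.082  0.012] [ 0.425 -0.043  0.049]
243 141 [ 0.371 -0.089  0.012] [ 0.398 -0.041  0.043]
255 127 [ 0.342 -0.092  0.012] [0.384 0.137 1.173]
267 83 [ 0.316 -0.078  0.036] [0.384 0.137 1.173]
279 76 [ 0.291 -0.081  0.022] [0.384 0.137 1.173]
291 2 [0.384 0.137 1.173] [0.384 0.137 1.173]
```

View pics/c1.png

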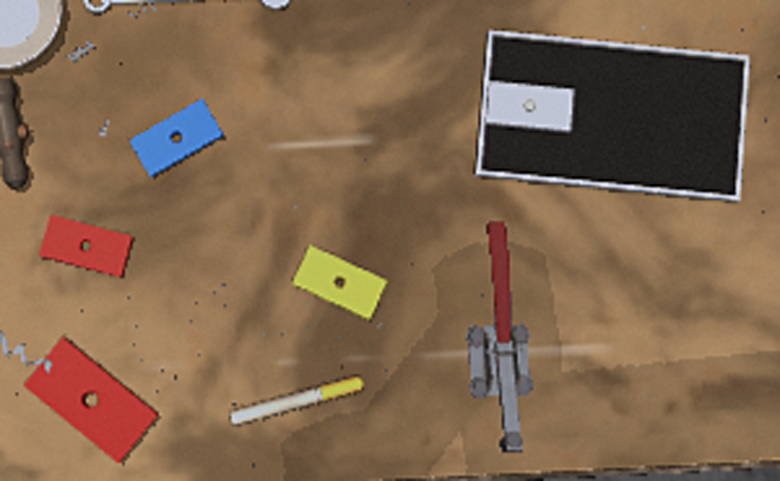

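The crop confirms the identities and shows that nothing crowds the packers. White's free end faces -y of the tray, to the right. I'll check where that end lies and pick up the yellow packer.

```bash
cat >> h.py <<'E'
TC=np.array([.6075,-.1722]); TY=np.deg2rad(85.9)   # tray centre, direction of tray +y
u=np.array([np.cos(TY),np.sin(TY)]); w=np.array([np.sin(TY),-np.cos(TY)])
def to_tray(P): d=np.asarray(P)[:,:2]-TC; return np.c_[d@w,d@u]
def pick(c,a):
    yaw=np.deg2rad(a); o=[np.pi,0,yaw]
    hand.command_gripper(.62); manip.goto([*c,.10],o); manip.line_to([*c,.025],feed=.15)
    hit=manip.line_to([*c,-.012],feed=.02,threshold=4); z=sensors.sense()['tool_pos'][2]
    print('hit',hit,z,sensors.sense()['finger_gap'],sensors.sense()['wrist_force'])
    return z
def grab(c,zg):
    manip.line_to([*c,zg],feed=.03); hand.command_gripper(0); s=sensors.sense()
    print('grab',s['finger_gap'],s['gripper_force'],s['tool_pos'],s['wrist_force'],s['t'])
E
python3 - <<'E'
from h import *
im=np.load('pics/top0.npz')['im']
v,uu=np.nonzero(mask(im,'white')); Q=to_tray(plane('top',np.c_[uu,v],.011))*1000
Q=Q[(abs(Q[:,0])<35)&(Q[:,1]>25)&(Q[:,1]<112)]
k=(abs(Q[:,0])<15); print('white free end y',np.percentile(Q[k,1],[0,1,2,4]),'x',np.percentile(Q[:,0],[0,1,50,99,100]))
for x0 in(-14,0,10): print(Q[abs(Q[:,0]-x0)<5,1].min())
print(pick([.4411,.083],66.8), sensors.sense()['t'])
E
```

```text
white free end y [40.35566867 41.03822382 41.72165575 43.14379124] x [-19.28141142 -19.03108247   0.06957835  18.97471272  19.46410331]
40.355668674548646
40.95259877058011
41.74956550416992
hit True -0.003565885856576998 0.6196339242862536 [-1.45058218  0.44083637  6.67400916]
-0.003565885856576998 4.9917
```

```bash
python3 - <<'E'
from h import *
c=[.4411,.083]; grab(c,.001)
manip.line_to([*c,.03],feed=.1); s=sensors.sense(); print(s['finger_gap'],s['gripper_force'],s['tool_pos'],s['t'])
snap('side','s1')
import cv2
a=cv2.imread('pics/s1.png')[130:300,200:420];cv2.imwrite('pics/s1c.png',cv2.resize(a,None,fx=3,fy=3,interpolation=cv2.INTER_CUBIC))
E
```

```text
grab 0.4401306038507161 59.8876990377903 [0.44117858 0.08299976 0.00132582] [-1.24810262 -0.63146793  6.18447598] 5.6083
0.4446566513731995 60.15190467238426 [0.44138647 0.08301323 0.02998774] 6.05
```

View pics/s1c.png

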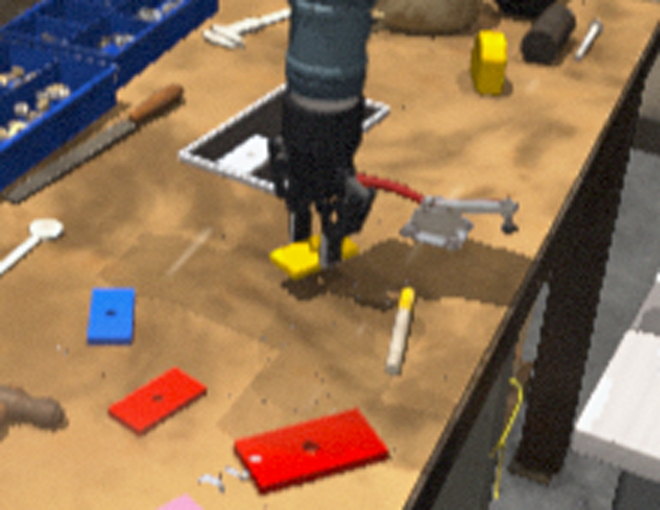

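The side view shows the yellow packer held level, the fingers across its middle. Next I'll place it tilted.

```bash
cat >> h.py <<'E'
def place(y,zu,pitch,zg,x=0.0):
    """y,zu: tray y and height of the packer's underside centre; pitch: slope in deg."""
    p=np.deg2rad(pitch); n=np.r_[-np.sin(p)*u,np.cos(p)]
    P=np.r_[TC+y*u+x*w,zu]+zg*n; o=[np.pi,-p,TY]
    manip.goto(P+[0,0,.06],o); manip.line_to(P+[0,0,.012],feed=.1)
    hit=manip.line_to(P-[0,0,.003],feed=.015,threshold=3); s=sensors.sense()
    print('placed',hit,s['tool_pos']-P,s['wrist_force'],s['finger_gap'],s['t'])
    if hit: manip.line_to(s['tool_pos']+[0,0,.0005],o,feed=.02)
    return n,o
def leave(n,o):
    hand.command_gripper(.62); q=sensors.sense()['tool_pos']
    manip.line_to(q+.03*n,o,feed=.06); manip.line_to(q+.03*n+[0,0,.08],o,feed=.15)
E
python3 - <<'E'
from h import *
c=[.4411,.083]; manip.line_to([*c,.12],feed=.2)
zu=.011-(40-27)*np.tan(np.deg2rad(8.66))/1000
n,o=place(.027,zu,8.66,.001); leave(n,o)
manip.goto([.4683,.3226,.12],[np.pi,0,np.deg2rad(76.7)])
im,d=snap('top','t2'); print(sensors.sense()['t'])
c,wh,a,ce,P=find(im,'yellow',(395,160),'top',.013); print(to_tray([c])*1000,wh,a,ce)
a=cv2.imread('pics/t2.png')[110:210,340:475];cv2.imwrite('pics/t2c.png',cv2.resize(a,None,fx=5,fy=5,interpolation=cv2.INTER_CUBIC))
E
```

```text
placed True [-1.54701709e-04  5.00897444e-05  2.55418609e-04] [-0.07207967 -0.68825971  4.45851189] 0.43905103910607063 9.2
12.9333
[[ 0.94147895 25.72982904]] [77.57854462 41.4418602 ] 84.44590759277344 [395.49126214 156.93592233]
```

View pics/t2c.png

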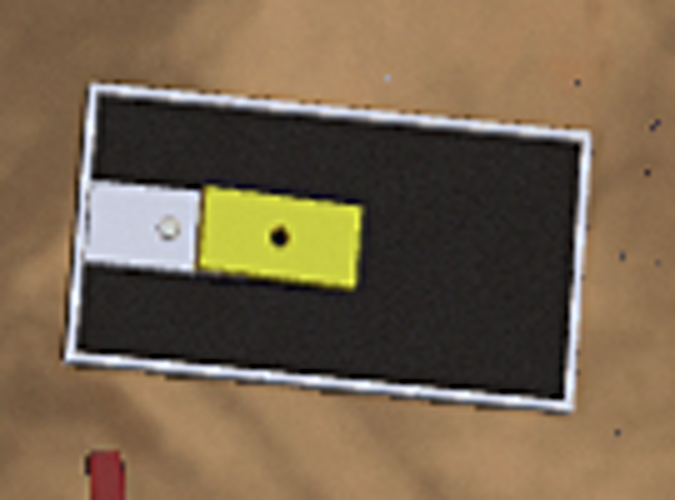

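Yellow lies in line at tray y ≈ 26 mm, hole at crop (280,237), and overlaps white by about a third. Now red.

```bash
python3 - <<'E'
from h import *
c=[.4683,.3226]; z=pick(c,76.7); assert -.008<z<.001
grab(c,z+.0045); manip.line_to([*c,.12],feed=.2); print(sensors.sense()['finger_gap'])
n,o=place(-.027,.0091,8.6,z+.0045,x=.0005)
leave(n,o); manip.goto([.45,.2,.2],[np.pi,0,np.deg2rad(76.7)])
im,d=snap('top','t3'); snap('side','s3'); print(sensors.sense()['t'])
for col,z in(('yellow',.013),('red',.013)):
    c,wh,a,ce,P=find(im,col,(395,160) if col=='yellow' else (420,162),'top',z); print(to_tray([c])*1000,wh,a,ce)
a=cv2.imread('pics/t3.png')[110:210,340:475];b=cv2.imread('pics/s3.png')[145:205,245:345]
cv2.imwrite('pics/t3c.png',cv2.resize(np.vstack([cv2.resize(a,(540,400)),cv2.resize(b,(540,324),interpolation=cv2.INTER_CUBIC)]),None,fx=.8,fy=.8))
E
```

```text
hit True -0.003537686832610104 0.6208135264238329 [ 0.42146353 -0.59501918  5.11455538]
grab 0.4450003726288039 60.46898066997528 [0.46846    0.32270592 0.00124811] [0.38964559 0.17286237 4.35628458] 15.9583
0.4419290525032013
placed True [-1.68279868e-04  8.51707652e-05  4.49907027e-05] [-0.18937003  0.18167978  4.00776152] 0.43967918843284687 20.0583
23.6667
[[ 1.33034841 38.27882251]] [51.40229416 41.06384659] 84.11502075195312 [390.24556213 156.27514793]
[[  1.48316945 -28.92491897]] [76.44948578 40.52095032] 84.15441131591797 [417.6733871  158.92943548]
```

View pics/t3c.png

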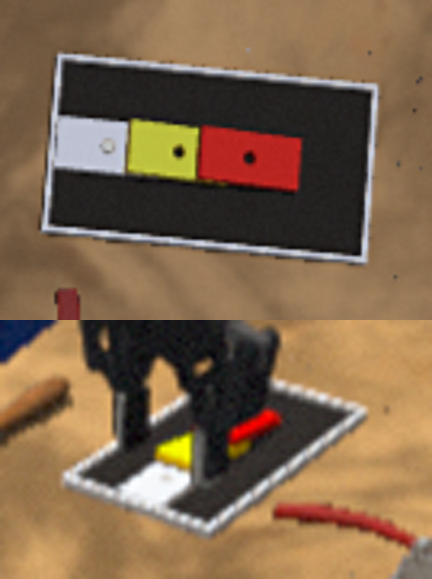

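Top view: white, yellow and red overlap in line (yellow hole (178,152), red hole (249,157)). The gripper blocks the side view. I'll check the heights from depth, then hand in.

```bash
python3 - <<'E'
from h import *
im,d=eyes.camera('top'); m=eyes.camera_model('top'); ax=-Ro.from_euler('xyz',m['orientation']).as_matrix()[:,2]
def hz(x,y):
    p=w2p('top',[[*(TC+x*w+y*u),.012]])[0].round().astype(int); o,r=rays('top',[p]); 
    dd=np.median(d[p[1]-1:p[1]+2,p[0]-1:p[0]+2]); return (o+r[0]*dd/(r[0]@ax))[2]*1000
H=[[round(hz(x,y/1000),1) for y in(100,80,58,45,35,15,5,-5,-20,-40,-60,-80)] for x in(-.012,.012)]
print(H,sensors.sense()['t'])
E
```

```text
[[np.float64(12.1), np.float64(11.8), np.float64(21.4), np.float64(21.3), np.float64(21.7), np.float64(15.6), np.float64(21.7), np.float64(20.1), np.float64(20.7), np.float64(16.3), np.float64(12.8), np.float64(3.4)], [np.float64(11.4), np.float64(12.3), np.float64(23.2), np.float64(19.8), np.float64(20.5), np.float64(16.5), np.float64(22.3), np.float64(22.0), np.float64(19.9), np.float64(16.2), np.float64(10.9), np.float64(2.7)]] 23.7167
```

```bash
python3 -c "
from h import *
print(job.sign_off())"
```

```text
the job is handed in; nothing more can be done
None
```

I laid the yellow packer on the white one and the red on the yellow, in line along the tray, each overlapping the one before by about a third (24–26 mm of 80) and sloping to the floor, let go of both, left the blue where it lay, and handed in just after 23.7 s.

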